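Turn a culture jar under the inspection lens

TASK

Lift the short culture jar (the shorter, wider of the two) out of the steel basket and stand it inside the ring engraved in the middle of the turntable, then let go. Then, using the turntable's upright handles, turn it counter-clockwise (seen from above) all the way round, a little more than one full turn, until it comes up against its stop, with the jar still standing inside the ring. The lens is in the hand's way on its side, so you will have to let go and take another handle; do not knock over the other jars.

Things in the scene. Friction and masses are not known exactly. Their poses are not given: they have to be found in the camera images.
- jar_mid (a point): the short culture jar: clear glass cylinder 54 mm in diameter with a flat steel screw lid of 56 mm diameter, 75 mm tall in all, 0.15 to 0.31 kg, a green plantlet inside; it stands upright in the basket. This point is on its axis, half-way up (37.5 mm above its foot); z is its axis, up.
- tall_jar_mid (a point): bystander in the same basket, at least 75 mm from the short jar between centres: narrow glass jar with steel lid, 46 mm across, 105 mm tall; point on its axis half-way up. Leave it standing.
- basket: steel basket, fixed to the table, 170 mm (its x) by 250 mm (its y), 45 mm high, walls and floor 4 mm thick; origin at the centre of its underside. Two jars stand in it, one in each half along its y, either way round; their centres are at least 55 mm from its long walls and 42 mm from its short walls.
- stand: inspection stand, fixed to the table: round white foot 256 mm in diameter under the turntable; on its own +x side a steel column (28 mm diameter, 235 mm from the turntable's axis, 314 mm tall). Origin on the table top on the turntable's axis; z up; +x points from the axis to the column. Its -x side (towards the robot) is free. A black fixed pointer 34 mm high stands at the foot's edge at 2.41 rad from its +x (ccw).
- lens_tip (a point): centre of the lower end of the lens: an inclined white tube (44 mm diameter, black collar 52 mm) looking down at the middle of the turntable. This point is 114 mm out from the axis towards the column, 178 mm above the table, the tube's lowest edge 160 mm; the tube rises outwards at 36 degrees to the column. The handles pass below it, a hand holding one does not.
- table_centre (a point): centre of the turntable's top face, 50 mm above the table; axes as the stand's (does not turn). The turntable is a plain aluminium disc 230 mm in diameter, 12 mm thick. An engraved circle (flat) of 48 mm radius marks the place for the jar: wholly inside it means the jar's axis within 20 mm of this point.
- turntable (a joint): angle of the turntable (rad), growing counter-clockwise seen from above, between hard stops at 0 and 6.85. Starts at 0 to 0.4, must end at the stop at 6.85. Friction 0.16 N m (1.7 N at a handle) plus 0.12 N m per rad/s; stays where left. At 6.85 the disc's black index bar lines up with the fixed pointer, having passed it once before.
- handle_0 (a point): top centre of one of three upright round steel handles: 16 mm in diameter, 80 mm tall above the disc, 95 mm from the axis, 120 degrees apart, fixed in the disc; a grip can swivel on them. In the stand's frame handle_0 is at the angle pi - 1.3 + turntable, counter-clockwise from +x. A black index bar lies by it.
- handle_1 (a point): top centre of the second handle, like handle_0, 120 degrees counter-clockwise of it.
- handle_2 (a point): top centre of the third handle, like handle_0, 240 degrees counter-clockwise of it.
- big_jar_mid (a point): bystander: glass jar with brass lid, 78 mm across, 125 mm tall, left of the stand; point on its axis half-way up. Leave it standing.
- spare_jar_mid (a point): bystander: glass jar with red painted lid, 74 mm across, 100 mm tall, far from the robot; point half-way up. Leave it standing.
There are look-alikes about, which are no part of the job. Leave any blue or orange look-alike of the part that bears jar_mid alone.

How it is judged (in metres and radians):
On the way, in this order (a step that is already met when the one before it is completed fails the run):
1. the short jar stands inside the ring on the turntable, let go, before the turntable has been turned more than slightly (angle still below 0.55) (horizontal distance between jar_mid and table_centre below 0.021 m and angle between jar_mid's own z axis and vertical below 0.12 rad and z of jar_mid in the frame of table_centre between 0.032 and 0.043 m and value of joint turntable below 0.55 rad and contact force between jar and the fingers below 0.2 N), for 0.2 s.
2. the turntable is half-way round with the jar standing in the ring (horizontal distance between jar_mid and table_centre below 0.021 m and angle between jar_mid's own z axis and vertical below 0.12 rad and z of jar_mid in the frame of table_centre between 0.032 and 0.043 m and value of joint turntable above 3.9 rad), for 0.05 s.
3. the turntable is against its stop with the jar standing in the ring (horizontal distance between jar_mid and table_centre below 0.021 m and angle between jar_mid's own z axis and vertical below 0.12 rad and z of jar_mid in the frame of table_centre between 0.032 and 0.043 m and value of joint turntable above 6.75 rad), for 0.2 s.
At the end, for the whole second after the job is handed in: The short jar stands upright (within 0.12 rad) on the turntable with its axis within 21 mm of the centre, released, and the turntable rests within 0.1 rad of its stop at 6.85 (all of step 3 and velocity of joint turntable below 0.05 rad/s); the robot touches nothing.
It fails at once if another jar is knocked over (tilted more than 0.7 rad) (angle between any of tall_jar_mid, big_jar_mid, spare_jar_mid's own z axis and vertical above 0.7 rad).
It fails at once if the short jar is tipped more than 0.7 rad (angle between jar_mid's own z axis and vertical above 0.7 rad).
It also fails if it takes over 72 s, if anything falls off the work surface, if the arm or the gripper's body presses on something with over 40 N, if the wrist force passes 120 N, or if a joint passes its speed limit or range.

ROBOT

A 6-joint arm with a two-finger parallel gripper is mounted at the origin on the work surface. World frame = base frame: x ahead of the robot, y to its left, z up, the work surface at z = 0. Lengths are in mm, angles in rad, forces in N, time in s.
With the tool pointing down it reaches from about 375 to 975 mm from the base axis. Payload 3.8 kg.
Tool frame: the origin (TCP) lies between the finger pads; the fingertips stand 14 mm ahead of it and the grasp point (between the pads) lies 5 mm behind it; z points along the fingers, y is the line along which they close (so a half turn about z gives the same grasp; the last joint's range is limited). The gripper opens to 88 mm and grips with 3 to 60 N. Pads are 18 mm wide; open, the fingers measure 123 mm over their backs; the gripper's body (75 mm by 187 mm) begins 45 mm behind the grasp point.
Start: joints at [-1.333, 0.264, 1.604, -0, 1.274, -0.037], TCP at [183.159, -649.67, 252.706] pointing down, gripper open.
Joint ranges: [-2.63, 2.63], [-0.94, 2.18], [0.31, 2.57], [-1.31, 4.45], [0, 2.66], [-2.55, 2.55]. Speed limits (rad/s): [2.57, 2.57, 3.14, 3.14, 3.14, 3.14].

INTERFACE

Orientations are given as a unit quaternion [x, y, z, w].
In Python, from workcell import r gives the robot as it stands. The module is installed in compiled form; this text tells all that it offers.
- The arm moves only by the tool move_arm, never from a script. Its argument "targets" is a list of rows, each an object with "dp": the shift along the tool's x, y, z in cm, a list of three; "roll": the turn about the tool's z in degrees; "fingers": the opening, from 0 (shut) to 1 (fully open). In form: [{"dp": [tx, ty, tz], "roll": roll, "fingers": fingers}, ...]. A call has exactly 8 rows; each row is the pose to reach, as a shift and turn from the pose commanded when the call began, along the tool's axes at that moment; what a row does not reach only later rows make up. A row lasts 1/12 s, in which the tool goes at most 41.7 mm and 7.16 degrees, less where a joint would pass 70% of its speed; a pose out of reach is approached as far as the arm can. A call with a gripper value outside its range is refused whole. The fingers move at their own pace and stop on an object; "force" is the grip in N (left out, the last holds). Time passes only in rows, so rows that repeat a pose let the fingers close, or fill a call up. It gives the time, the measured TCP pose, the force, the opening and the grip force at its end, in the units of the state.
- r.state(): the state, without advancing time (a new reading comes with each control period).
- r.get_image(name): name is "scene" or "top" or "wrist"; returns a dict with "image" (480x640x3 uint8, red, green, blue), "intrinsics" (3x3 intrinsics, pixels), "D" ([k1, k2, p1, p2, k3] as OpenCV has them; the pictures are not rectified), "world_from_camera" (4x4, takes a point from camera to world coordinates). Camera axes: x right, y down, z forward; pixel columns grow to the right and rows downward; lengths in mm; the calibration is good to about 2 mm. A picture is of the moment at which its call begins. There is no depth.
- r.finish_job(): hands the job in; it is judged then, once.
The state is a dict: "time_s": time; "q": joint angles; "dq": joint speeds; "joint_efforts": joint torques, N m; "tcp_pos": TCP position; "tcp_rot": TCP orientation; "ft_force": force on the tool from outside, world axes, zero at the start; "wrist_torque": the same for the moment, N m; "finger_gap": finger opening in mm; "grip_force": force on a finger pad.
Only numpy, scipy, OpenCV 4.12 (cv2) and the standard library are available. Lean on these libraries where they do the work, as an engineer would, in place of code of your own. Each camera call takes 0.05 s, during which the arm holds its last target. There are 200 camera calls.

## Working session

There is one attempt and no reset: what is moved stays moved. The work goes in short steps, Python scripts to look and compute and a tool call to move; the robot and the scene stay as the last step left them, time stands still between calls to the robot, and variables do not carry over. Pictures are saved under pics/ and viewed, at most 10 in all, crops included, and the job is handed in when it is done.

Besides the shell and the picture viewer there is one more tool, called after ">>>" as a command line: name --argument value ..., lists and objects as JSON in quotes. move_arm: Moves the arm, as the interface text tells. Its arguments: {"type":"object","properties":{"targets":{"type":"array"},"force":{"type":"number"}},"required":["targets"]}

```bash
mkdir -p pics
cat > h.py <<'E'
import numpy as np, cv2
from workcell import r
def ray(im,uv):
    p=cv2.undistortPoints(np.array([[uv]],float),np.array(im["intrinsics"]),np.array(im["D"]))[0,0]
    T=np.array(im["world_from_camera"]); d=T[:3,:3]@[p[0],p[1],1]; return T[:3,3],d
def onz(im,uv,z):
    o,d=ray(im,uv); return o+d*(z-o[2])/d[2]
def proj(im,P):
    T=np.linalg.inv(np.array(im["world_from_camera"]))
    return cv2.projectPoints(np.array(P,float).reshape(-1,3),cv2.Rodrigues(T[:3,:3])[0],T[:3,3],np.array(im["intrinsics"]),np.array(im["D"]))[0][:,0]
def save(n,im): cv2.imwrite(n,im[:,:,::-1])
E
python3 - <<'E'
from h import *
import pickle
ims={n:r.get_image(n) for n in("scene","top")}
pickle.dump(ims,open("a.pkl","wb"))
for n in ims: save(f"pics/{n}0.png",ims[n]["image"]);print(n,np.round(ims[n]["world_from_camera"],2).tolist())
print(r.state())
E
```

```text
scene [[0.15, 0.6, -0.79, 1808.24], [0.99, -0.09, 0.12, -253.38], [0.01, -0.8, -0.61, 1110.49], [0.0, 0.0, 0.0, 1.0]]
top [[0.01, -0.99, 0.13, 392.69], [-1.0, -0.02, -0.02, -24.86], [0.02, -0.13, -0.99, 1096.11], [0.0, 0.0, 0.0, 1.0]]
{'time_s': 0.1, 'q': array([-1.33292301e+00,  2.64675637e-01,  1.60521937e+00,  4.37842152e-06,
        1.27369129e+00, -3.68990003e-02]), 'dq': array([ 1.62499914e-03, -8.56804093e-05, -3.16892751e-03, -9.65629203e-04,
        2.43394055e-03, -4.74926474e-04]), 'joint_efforts': array([ 8.70210333e-04, -5.03614855e+01, -3.58073366e+01,  7.31441472e-02,
        2.33539188e-02, -6.99703855e-05]), 'tcp_pos': array([ 183.00409027, -649.09153687,  251.52369853]), 'tcp_rot': array([ 9.90576953e-01,  1.36953667e-01, -9.79171380e-05, -9.92002602e-04]), 'ft_force': array([0.0827402 , 0.86376171, 0.26822904]), 'wrist_torque': array([-0.01667366,  0.01047186,  0.06533336]), 'grip_force': 0.0, 'finger_gap': 88.04065919626272}
```

View pics/top0.png

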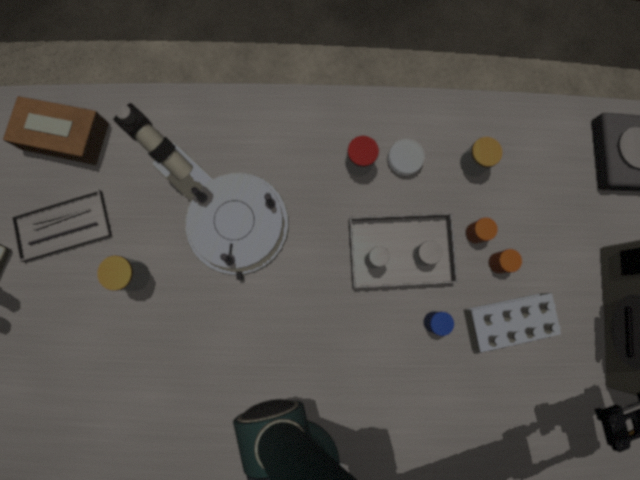

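View pics/scene0.png

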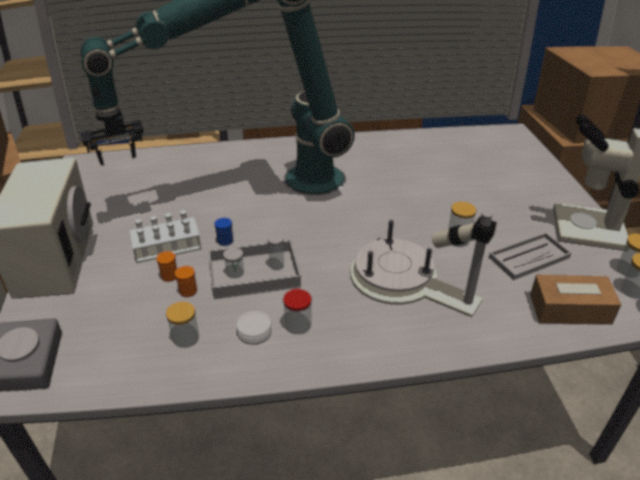

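The top view shows the basket centred near (402,252) with jar lids at (377,258) and (429,253), and the turntable ring at (234,220) with the lens to the upper left. I'll zoom in on the basket and the turntable.

Run:
```python
from h import *
import pickle
I=pickle.load(open("a.pkl","rb"));t=I["top"]["image"];s=I["scene"]["image"]
f=lambda a,x,y,w,h:cv2.resize(cv2.convertScaleAbs(a[y:y+h,x:x+w],alpha=1.5),(400,300),interpolation=cv2.INTER_CUBIC)
a=np.vstack([np.hstack([f(t,340,205,120,90),f(s,200,220,120,90)]),np.hstack([f(t,160,155,160,120),f(s,340,200,160,120)])])
save("pics/z.png",a)
for uv,z in [((377,258),75),((377,258),105),((429,253),75),((429,253),105),((234,220),50),((402,252),45)]: print(uv,z,onz(I["top"],uv,z).round(1))
```

```text
(377, 258) 75 [ 484.7 -184.7   75. ]
(377, 258) 105 [ 482. -180.  105.]
(429, 253) 75 [ 498.  -306.5   75. ]
(429, 253) 105 [ 494.9 -298.2  105. ]
(234, 220) 50 [572.2 151.6  50. ]
(402, 252) 45 [ 502.6 -249.5   45. ]
```

View pics/z.png

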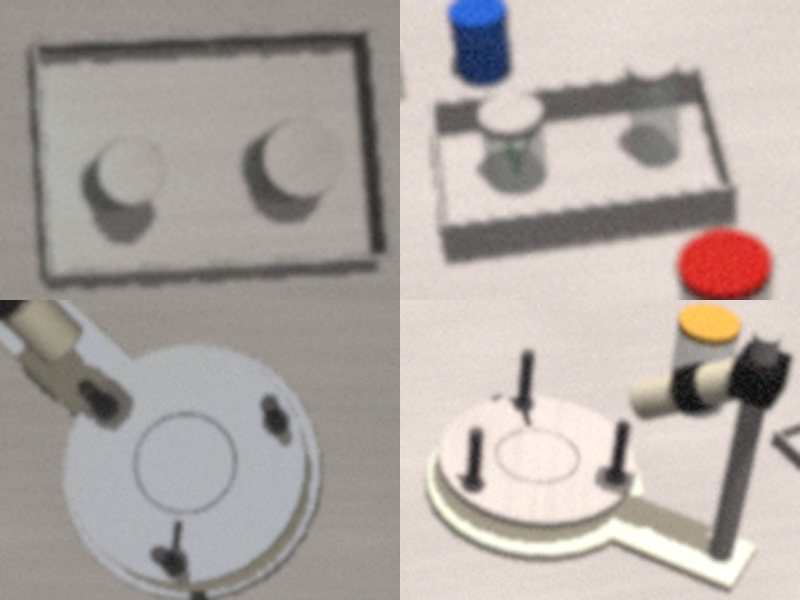

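Run:
```python
from h import *
import pickle
I=pickle.load(open("a.pkl","rb"));T=I["top"];S=I["scene"]
print("jar",onz(T,(430,252.4),79),onz(S,(200+511*.3,220+113*.3),79),"tall",onz(T,(379.3,256.5),109))
b=[onz(T,(340+x*.3,205+y*.3),45)[:2] for x,y in[(33,50),(365,38),(378,262),(45,278)]]
print("basket",np.round(b,0).tolist(),np.mean(b,0))
c=onz(T,(234,220.2),50)[:2];print("c",c,onz(S,(340+137*.4,200+155*.4),50))
for n,uv,z in[("col",(468,301),6),("h",(370,274),50),("h",(388.8,242),50),("h",(426,270),50),("ht",(340+475-400,0),50)][:4]:
  p=onz(S,uv,z)[:2]-c;print(n,p,np.hypot(*p),np.arctan2(p[1],p[0]))
for n,uv in[("scene tops",(340+(475-400)*.4,200+(432-300)*.4)),("0",(340+127*.4,200+53*.4)),("1",(340+222*.4,200+125*.4))]:
  p=onz(S,uv,130)[:2]-c;print(n,p,np.hypot(*p),np.arctan2(p[1],p[0]))
p=onz(T,(240,276),20)[:2]-c;print("ptr",p,np.hypot(*p),np.arctan2(p[1],p[0]))
hs=cv2.cvtColor(T["image"],cv2.COLOR_RGB2HSV)
for n,lo,hi,z in[("yellow",(15,120,60),(30,255,255),125),("red",(170,150,60),(180,255,255),100),("red",(0,150,60),(4,255,255),100)]:
  k,l,st,ce=cv2.connectedComponentsWithStats(cv2.inRange(hs,lo,hi))
  for i in range(1,k):
    if st[i,4]>200: print(n,ce[i],onz(T,ce[i],z).round(0))
```

```text
jar [ 499.04513939 -307.79867307   79.        ] [554.53171144  33.16209424  79.        ] tall [ 485.0553655  -184.57186676  109.        ]
basket [[578.0, -125.0], [591.0, -367.0], [429.0, -373.0], [415.0, -134.0]] [ 503.08498769 -249.59985551]
c [571.7442117  151.54029933] [573.67649617 153.26079553  50.        ]
col [149.26598191 181.30844025] 234.8469370920067 0.8820259362640468
h [ 43.27730741 -81.07980592] 91.9068020551481 -1.0805054376855452
h [-93.20863815   7.35358843] 93.49826463122817 3.0628618785298305
h [50.19030512 81.68188612] 95.86968889254791 1.0198117905294801
scene tops [ 46.71845767 -86.45019068] 98.26621878840719 -1.0753464866712743
0 [-89.69360271   6.39103047] 89.92100776699196 3.070458848493728
1 [58.50741834 77.5954589 ] 97.18113625283058 0.9247364950910698
ptr [-130.69566333  -14.42004954] 131.48876090103957 -3.0317040826614443
yellow [486.51223242 151.5       ] [ 730. -434.  125.]
yellow [114.71734234 272.54504505] [438. 399. 125.]
red [362.77389985 150.68437026] [ 732. -149.  100.]
```

```bash
cat >> h.py <<'E'
def head():
    x,y,z,w=r.state()["tcp_rot"]; return 2*np.arctan2(y,x)
def plan(goal,hd):
    s=r.state();h=head();d=np.array(goal)-s["tcp_pos"]
    e=(hd-h+np.pi)%(2*np.pi)-np.pi
    print("pos",s["tcp_pos"].round(1),"head",round(h,3),"q",s["q"].round(2),"t",s["time_s"],"F",s["ft_force"].round(1))
    c,n=np.cos(h),np.sin(h)
    print("dp cm",np.round([(c*d[0]+n*d[1])/10,(n*d[0]-c*d[1])/10,-d[2]/10],2),"roll",round(-np.degrees(e),1))
E
python3 -c "
from h import *
plan((499,-307.5,200),1.571)"
```

```text
pos [ 183.  -649.1  251.5] head 0.275 q [-1.33  0.26  1.61  0.    1.27 -0.04] t 0.1 F [0.1 0.9 0.3]
dp cm [ 39.68 -24.3    5.15] roll -74.3
```

>>> move_arm --targets '[{"dp": [3.3, -2, 0], "roll": -6, "fingers": 1}, {"dp": [6.6, -4, 0], "roll": -12, "fingers": 1}, {"dp": [9.9, -6, 0], "roll": -18, "fingers": 1}, {"dp": [13.2, -8.1, 0], "roll": -25, "fingers": 1}, {"dp": [16.5, -10.1, 0], "roll": -31, "fingers": 1}, {"dp": [19.8, -12.1, 0], "roll": -37, "fingers": 1}, {"dp": [23.1, -14.1, 0], "roll": -43, "fingers": 1}, {"dp": [26.4, -16.2, 0], "roll": -49, "fingers": 1}]' --force 20

```text
time_s: 0.77
tcp_pos: [394.1, -420.4, 252.3]
tcp_rot: [0.843, 0.537, -0.0, -0.0]
ft_force: [0.2, -0.6, -0.8]
finger_gap: 87.8
grip_force: 0.0
```

```bash
python3 -c "
from h import *
plan((499,-307.5,200),1.571)"
```

```text
pos [ 394.1 -420.4  252.3] head 1.135 q [-0.86  0.08  1.82  0.    1.24 -0.43] t 0.7667 F [ 0.2 -0.6 -0.8]
dp cm [14.66  4.75  5.23] roll -25.0
```

>>> move_arm --targets '[{"dp": [2.9, 0.9, 1], "roll": -5, "fingers": 1}, {"dp": [5.9, 1.9, 2], "roll": -10, "fingers": 1}, {"dp": [8.8, 2.8, 3], "roll": -15, "fingers": 1}, {"dp": [11.7, 3.8, 4.2], "roll": -20, "fingers": 1}, {"dp": [14.7, 4.7, 5.2], "roll": -25, "fingers": 1}, {"dp": [14.7, 4.7, 5.2], "roll": -25, "fingers": 1}, {"dp": [14.7, 4.7, 5.2], "roll": -25, "fingers": 1}, {"dp": [14.7, 4.7, 5.2], "roll": -25, "fingers": 1}]'

```text
time_s: 1.43
tcp_pos: [498.2, -309.4, 200.5]
tcp_rot: [0.709, 0.705, -0.0, -0.0]
ft_force: [1.2, -0.6, 0.3]
finger_gap: 88.2
grip_force: 0.0
```

```bash
python3 -c "
from h import *
plan((499,-307.5,200),1.571)
im=r.get_image('wrist');save('pics/w1.png',im['image'])
print(proj(im,[(499,-307.5,79),(499,-279.5,79),(527,-307.5,79),(499,-307.5,4)]).round(0).tolist())"
```

```text
pos [ 498.2 -309.4  200.5] head 1.566 q [-0.6   0.14  1.85 -0.    1.15 -0.59] t 1.4333 F [ 1.2 -0.6  0.3]
dp cm [0.19 0.08 0.05] roll -0.3
[[316.0, 240.0], [315.0, 201.0], [355.0, 240.0], [316.0, 217.0]]
```

View pics/w1.png

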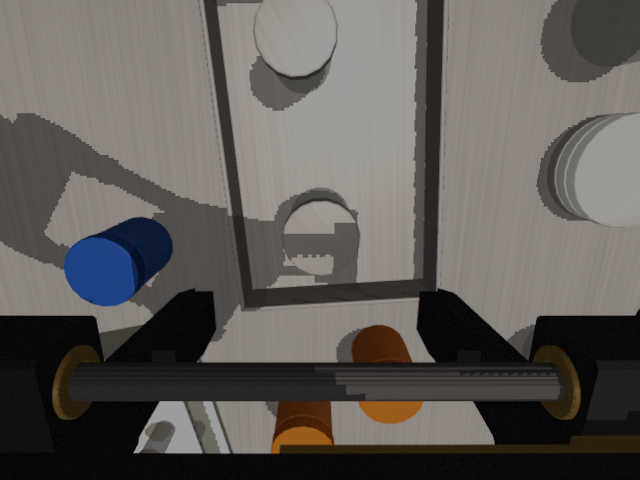

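The short jar's lid is at pixel (321,237), about 4 mm in +x and 2 mm in +y from my estimate. The tall jar is at (296,33). Going down to grip it.

>>> move_arm --targets '[{"dp": [0.4, 0.4, 1.5], "roll": 0, "fingers": 1}, {"dp": [0.4, 0.4, 4], "roll": 0, "fingers": 1}, {"dp": [0.4, 0.4, 6.5], "roll": 0, "fingers": 1}, {"dp": [0.4, 0.4, 9], "roll": 0, "fingers": 1}, {"dp": [0.4, 0.4, 11], "roll": 0, "fingers": 1}, {"dp": [0.4, 0.4, 13], "roll": 0, "fingers": 1}, {"dp": [0.4, 0.4, 14.5], "roll": 0, "fingers": 1}, {"dp": [0.4, 0.4, 15.3], "roll": 0, "fingers": 1}]'

```text
time_s: 2.15
tcp_pos: [500.7, -306.1, 46.1]
tcp_rot: [0.71, 0.705, -0.0, -0.001]
ft_force: [-0.1, -0.1, 0.1]
finger_gap: 88.0
grip_force: 0.0
```

>>> move_arm --targets '[{"dp": [0, 0, 0], "roll": 0, "fingers": 0.9}, {"dp": [0, 0, 0], "roll": 0, "fingers": 0.8}, {"dp": [0, 0, 0], "roll": 0, "fingers": 0.7}, {"dp": [0, 0, 0], "roll": 0, "fingers": 0.65}, {"dp": [0, 0, 0], "roll": 0, "fingers": 0.6}, {"dp": [0, 0, 0], "roll": 0, "fingers": 0.5}, {"dp": [0, 0, 0], "roll": 0, "fingers": 0.4}, {"dp": [0, 0, 0], "roll": 0, "fingers": 0.4}]' --force 20

```text
time_s: 2.82
tcp_pos: [502.9, -305.8, 48.9]
tcp_rot: [0.709, 0.706, -0.0, 0.001]
ft_force: [-3.5, -0.8, 5.8]
finger_gap: 54.8
grip_force: 20.0
```

>>> move_arm --targets '[{"dp": [0, 0, -0.5], "roll": 0, "fingers": 0.4}, {"dp": [0, 0, -1.5], "roll": 0, "fingers": 0.4}, {"dp": [0, 0, -3.5], "roll": 0, "fingers": 0.4}, {"dp": [0, 0, -6], "roll": 0, "fingers": 0.4}, {"dp": [0, 0, -9], "roll": 0, "fingers": 0.4}, {"dp": [0, 0, -12], "roll": 0, "fingers": 0.4}, {"dp": [0, 0, -14.5], "roll": 0, "fingers": 0.4}, {"dp": [0, 0, -16], "roll": 0, "fingers": 0.4}]'

```text
time_s: 3.48
tcp_pos: [503.8, -305.7, 211.8]
tcp_rot: [0.709, 0.706, 0.001, 0.002]
ft_force: [0.3, 1.0, -1.8]
finger_gap: 55.0
grip_force: 19.9
```

```bash
python3 -c "
from h import *
plan((573,152,205),0.87)"
```

```text
pos [ 503.8 -305.7  211.8] head 1.567 q [-0.59  0.13  1.84  0.    1.17 -0.58] t 3.4833 F [ 0.3  1.  -1.8]
dp cm [45.8   6.72  0.68] roll 39.9
```

>>> move_arm --targets '[{"dp": [1, 0.1, 0], "roll": 1, "fingers": 0.4}, {"dp": [3, 0.5, 0], "roll": 3, "fingers": 0.4}, {"dp": [6, 0.9, 0], "roll": 6, "fingers": 0.4}, {"dp": [9.5, 1.4, 0], "roll": 9, "fingers": 0.4}, {"dp": [13, 1.9, 0], "roll": 12, "fingers": 0.4}, {"dp": [16.5, 2.4, 0], "roll": 15, "fingers": 0.4}, {"dp": [20, 2.9, 0], "roll": 18, "fingers": 0.4}, {"dp": [23, 3.4, 0], "roll": 21, "fingers": 0.4}]'

```text
time_s: 4.15
tcp_pos: [537.2, -72.9, 208.0]
tcp_rot: [0.826, 0.564, 0.0, -0.0]
ft_force: [-0.3, 0.0, -3.1]
finger_gap: 55.1
grip_force: 19.9
```

```bash
python3 -c "
from h import *
plan((573,152,205),0.87)"
```

```text
pos [537.2 -72.9 208. ] head 1.198 q [-0.18  0.05  1.94  0.    1.16  0.19] t 4.15 F [-0.3  0.  -3.1]
dp cm [22.25 -4.86  0.3 ] roll 18.8
```

>>> move_arm --targets '[{"dp": [3.5, -0.8, 0], "roll": 3, "fingers": 0.4}, {"dp": [7.5, -1.6, 0], "roll": 6, "fingers": 0.4}, {"dp": [11.5, -2.5, 0], "roll": 9, "fingers": 0.4}, {"dp": [15, -3.3, 0], "roll": 12, "fingers": 0.4}, {"dp": [18, -4, 0], "roll": 15, "fingers": 0.4}, {"dp": [20.5, -4.5, 0], "roll": 17, "fingers": 0.4}, {"dp": [22, -4.8, 0], "roll": 19, "fingers": 0.4}, {"dp": [22.3, -4.9, 0], "roll": 19, "fingers": 0.4}]'

```text
time_s: 4.82
tcp_pos: [572.7, 153.3, 207.9]
tcp_rot: [0.907, 0.422, 0.0, -0.001]
ft_force: [0.0, -0.4, -2.5]
finger_gap: 55.3
grip_force: 19.9
```

```bash
python3 -c "
from h import *
r.get_image('scene')
plan((573,152,98),0.87)
im=r.get_image('wrist');save('pics/w2.png',im['image'])
c=(573,152)
print(proj(im,[(*c,50),(c[0]-95,c[1]+7,130)]).round(0).tolist())"
```

```text
pos [572.4 152.2 207.8] head 0.872 q [0.22 0.14 1.83 0.   1.17 0.92] t 4.8667 F [-0.2  0.  -2. ]
dp cm [ 0.02  0.05 10.98] roll 0.1
[[317.0, 230.0], [196.0, 346.0]]
```

View pics/w2.png

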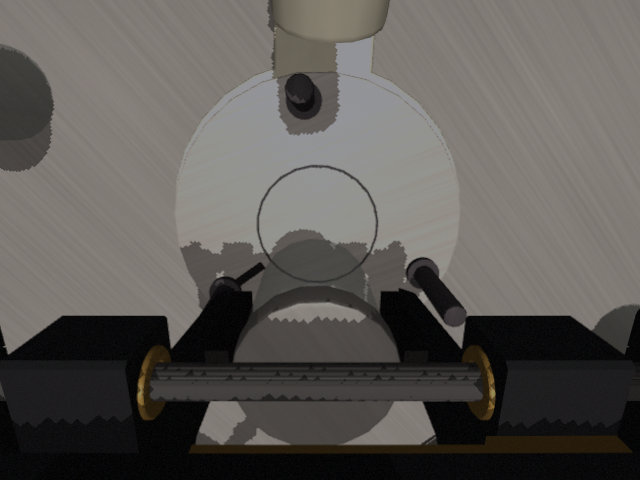

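Ring centre is at pixel (318,224) against (317,230) predicted, so the true centre is about 3–5 mm further out towards the lens. I'll shift by 3 mm and lower the jar.

>>> move_arm --targets '[{"dp": [0.3, 0, 1], "roll": 0, "fingers": 0.4}, {"dp": [0.3, 0, 3], "roll": 0, "fingers": 0.4}, {"dp": [0.3, 0, 5.5], "roll": 0, "fingers": 0.4}, {"dp": [0.3, 0, 7.5], "roll": 0, "fingers": 0.4}, {"dp": [0.3, 0, 9], "roll": 0, "fingers": 0.4}, {"dp": [0.3, 0, 10], "roll": 0, "fingers": 0.4}, {"dp": [0.3, 0, 10.6], "roll": 0, "fingers": 0.4}, {"dp": [0.3, 0, 11], "roll": 0, "fingers": 0.4}]'

```text
time_s: 5.58
tcp_pos: [574.3, 151.5, 96.7]
tcp_rot: [0.907, 0.42, -0.001, -0.0]
ft_force: [-0.0, -0.9, -1.0]
finger_gap: 55.0
grip_force: 19.9
```

>>> move_arm --targets '[{"dp": [0, 0, 0], "roll": 0, "fingers": 0.4}, {"dp": [0, 0, 0], "roll": 0, "fingers": 0.4}, {"dp": [0, 0, 0.1], "roll": 0, "fingers": 0.4}, {"dp": [0, 0, 0.1], "roll": 0, "fingers": 0.4}, {"dp": [0, 0, 0.2], "roll": 0, "fingers": 0.4}, {"dp": [0, 0, 0.2], "roll": 0, "fingers": 0.4}, {"dp": [0, 0, 0.2], "roll": 0, "fingers": 0.4}, {"dp": [0, 0, 0.2], "roll": 0, "fingers": 0.4}]'

```text
time_s: 6.25
tcp_pos: [574.7, 152.6, 95.8]
tcp_rot: [0.907, 0.421, 0.0, 0.0]
ft_force: [0.2, 0.8, -2.2]
finger_gap: 55.1
grip_force: 19.9
```

>>> move_arm --targets '[{"dp": [0, 0, 0.05], "roll": 0, "fingers": 0.4}, {"dp": [0, 0, 0.1], "roll": 0, "fingers": 0.4}, {"dp": [0, 0, 0.15], "roll": 0, "fingers": 0.4}, {"dp": [0, 0, 0.15], "roll": 0, "fingers": 0.4}, {"dp": [0, 0, 0.2], "roll": 0, "fingers": 0.4}, {"dp": [0, 0, 0.2], "roll": 0, "fingers": 0.4}, {"dp": [0, 0, 0.2], "roll": 0, "fingers": 0.4}, {"dp": [0, 0, 0.2], "roll": 0, "fingers": 0.4}]'

```text
time_s: 6.92
tcp_pos: [574.9, 152.7, 94.9]
tcp_rot: [0.907, 0.421, 0.0, -0.0]
ft_force: [-3.4, -0.2, 7.7]
finger_gap: 54.9
grip_force: 20.0
```

Contact is felt, so I'll release and go straight up.

>>> move_arm --targets '[{"dp": [0, 0, -0.05], "roll": 0, "fingers": 0.62}, {"dp": [0, 0, -0.05], "roll": 0, "fingers": 0.66}, {"dp": [0, 0, -0.05], "roll": 0, "fingers": 0.7}, {"dp": [0, 0, -0.05], "roll": 0, "fingers": 0.75}, {"dp": [0, 0, -0.05], "roll": 0, "fingers": 0.8}, {"dp": [0, 0, -0.05], "roll": 0, "fingers": 0.85}, {"dp": [0, 0, -0.05], "roll": 0, "fingers": 0.85}, {"dp": [0, 0, -0.05], "roll": 0, "fingers": 0.85}]'

```text
time_s: 7.58
tcp_pos: [574.7, 152.5, 94.1]
tcp_rot: [0.907, 0.421, -0.0, 0.0]
ft_force: [-0.1, -0.3, 0.4]
finger_gap: 74.9
grip_force: 0.0
```

>>> move_arm --targets '[{"dp": [0, 0, -1], "roll": 0, "fingers": 0.85}, {"dp": [0, 0, -2.5], "roll": 0, "fingers": 0.85}, {"dp": [0, 0, -4.5], "roll": 0, "fingers": 0.85}, {"dp": [0, 0, -6.5], "roll": 0, "fingers": 0.85}, {"dp": [0, 0, -8], "roll": 0, "fingers": 0.85}, {"dp": [0, 0, -9], "roll": 0, "fingers": 0.85}, {"dp": [-1.5, 0, -9.5], "roll": 0, "fingers": 0.85}, {"dp": [-3, 0, -9.5], "roll": 0, "fingers": 0.85}]'

```text
time_s: 8.25
tcp_pos: [556.5, 130.0, 191.6]
tcp_rot: [0.907, 0.421, 0.002, 0.0]
ft_force: [0.4, -0.7, -0.0]
finger_gap: 75.2
grip_force: 0.0
```

```bash
python3 -c "
from h import *
im=r.get_image('wrist');save('pics/w3.png',im['image'])
C=(575,154)
a=lambda t,z:(C[0]+95*np.cos(t),C[1]+95*np.sin(t),z)
print(proj(im,[(*C,50),(*C,125),a(3.065,130),a(3.065-2.094,130),a(3.065+2.094,130)]).round(0).tolist())
plan(a(3.065,190),3.065-np.pi)"
```

```text
[[313.0, 197.0], [313.0, 219.0], [179.0, 316.0], [291.0, 21.0], [467.0, 289.0]]
pos [553.8 127.9 190.3] head 0.869 q [ 0.18  0.11  1.9  -0.    1.13  0.89] t 8.3 F [-2.5 -1.  -1.1]
dp cm [-2.2  -7.77  0.03] roll 54.2
```

View pics/w3.png

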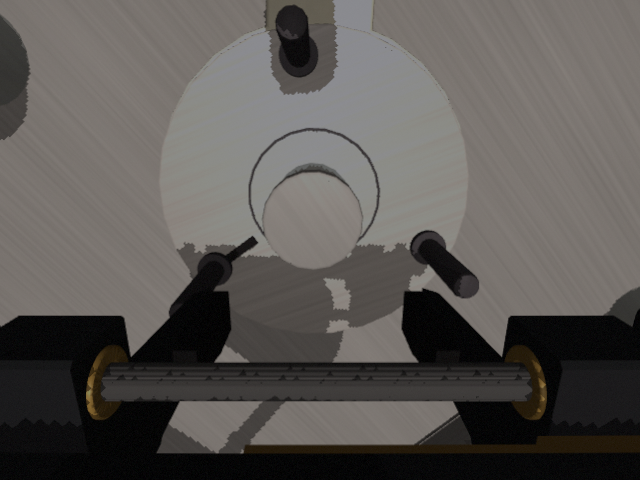

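The jar stands upright in the ring: its lid is at (313,219), where a jar at (575,154) should appear, and the ring centre is at (314,193). Next is handle_0.

>>> move_arm --targets '[{"dp": [-0.5, -1.5, 0], "roll": 6.8, "fingers": 0.6}, {"dp": [-1, -3, 0], "roll": 13.6, "fingers": 0.6}, {"dp": [-1.4, -5, 0], "roll": 20.4, "fingers": 0.6}, {"dp": [-1.8, -7, 0], "roll": 27.2, "fingers": 0.6}, {"dp": [-2.1, -7.7, 0], "roll": 34, "fingers": 0.6}, {"dp": [-2.1, -7.7, 0], "roll": 40.8, "fingers": 0.6}, {"dp": [-2.1, -7.7, 0], "roll": 47.5, "fingers": 0.6}, {"dp": [-2.1, -7.7, 0], "roll": 54.2, "fingers": 0.6}]'

```text
time_s: 8.97
tcp_pos: [482.6, 163.7, 189.3]
tcp_rot: [0.999, -0.042, -0.0, -0.0]
ft_force: [-0.2, -0.3, -0.0]
finger_gap: 52.9
grip_force: 0.0
```

```bash
cat >> h.py <<'E'
C=np.array([576,155.])
def A(t,z,R=95): return (C[0]+R*np.cos(t),C[1]+R*np.sin(t),z)
E
python3 -c "
from h import *
im=r.get_image('wrist');save('pics/w4.png',im['image'])
plan(A(3.065,111),3.065-np.pi)
im=r.get_image('top');i=im['image'][150:290,170:310]
save('pics/x.png',np.hstack([cv2.resize(r.get_image('wrist')['image'],(400,300)),cv2.resize(i,(300,300))]))
print(proj(r.get_image('wrist'),[A(3.065,130)])*400/640)"
```

```text
pos [482.7 163.6 189.2] head -0.088 q [0.28 0.   2.02 0.   1.12 1.94] t 9.0167 F [ 0.2 -0.4 -0.3]
dp cm [-0.13  0.14  7.82] roll -0.7
[[200.36955328 173.45740778]]
```

View pics/x.png

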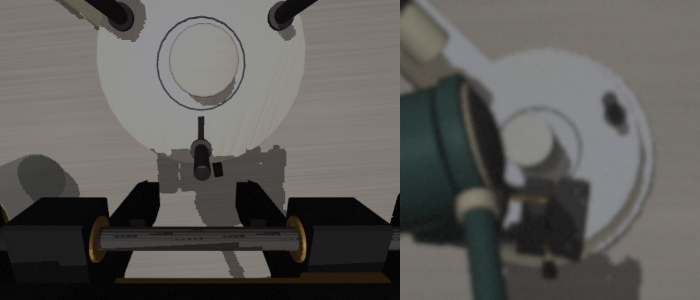

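The handle top sits where predicted (202,172 against 200,173). I'll descend and grip it.

>>> move_arm --targets '[{"dp": [-0.1, 0.05, 1], "roll": 0, "fingers": 0.6}, {"dp": [-0.1, 0.05, 2.5], "roll": 0, "fingers": 0.6}, {"dp": [-0.1, 0.05, 4.5], "roll": 0, "fingers": 0.6}, {"dp": [-0.1, 0.05, 6], "roll": 0, "fingers": 0.6}, {"dp": [-0.1, 0.05, 7], "roll": 0, "fingers": 0.6}, {"dp": [-0.1, 0.05, 7.8], "roll": 0, "fingers": 0.4}, {"dp": [-0.1, 0.05, 7.8], "roll": 0, "fingers": 0.2}, {"dp": [-0.1, 0.05, 7.8], "roll": 0, "fingers": 0.1}]' --force 10

```text
time_s: 9.83
tcp_pos: [481.8, 162.9, 110.9]
tcp_rot: [0.999, -0.039, -0.0, 0.0]
ft_force: [0.1, -0.6, -0.5]
finger_gap: 35.1
grip_force: 0.0
```

>>> move_arm --targets '[{"dp": [0, 0, 0], "roll": 0, "fingers": 0.1}, {"dp": [0, 0, 0], "roll": 0, "fingers": 0.1}, {"dp": [0, 0, 0], "roll": 0, "fingers": 0.1}, {"dp": [0, 0, 0], "roll": 0, "fingers": 0.1}, {"dp": [0, 0, 0], "roll": 0, "fingers": 0.1}, {"dp": [0, 0, 0], "roll": 0, "fingers": 0.1}, {"dp": [0, 0, 0], "roll": 0, "fingers": 0.1}, {"dp": [0, 0, 0], "roll": 0, "fingers": 0.1}]'

```text
time_s: 10.5
tcp_pos: [482.6, 163.0, 112.1]
tcp_rot: [0.999, -0.039, 0.001, -0.0]
ft_force: [-0.6, -2.3, 5.3]
finger_gap: 15.5
grip_force: 10.0
```

```bash
cat >> h.py <<'E'
def arc(step=0.1,n=8,R=None,t0=None):
    s=r.state();h=head();p=s["tcp_pos"];d=p[:2]-C
    a=np.arctan2(d[1],d[0])%(2*np.pi);R=R or 95
    print("angle",round(a,3),"R",np.hypot(*d).round(1),"head+pi",round((h+np.pi)%(2*np.pi),3),"q6",s["q"][5].round(2),s["q"][4].round(2),"F",s["ft_force"].round(1),"gap",round(s["finger_gap"],1),"t",s["time_s"])
    a=t0 or a
    for k in range(1,n+1):
        b=a+step*k; g=np.array(A(b,0,R)[:2])-np.array(A(a,0,R)[:2])
        c,m=np.cos(h),np.sin(h)
        print(np.round([(c*g[0]+m*g[1])/10,(m*g[0]-c*g[1])/10],2),round(-np.degrees(step*k),1))
E
python3 -c "
from h import *
arc(0.1)"
```

```text
angle 3.056 R 93.7 head+pi 3.064 q6 1.93 0.96 F [-0.6 -2.3  5.3] gap 15.5 t 10.5
[0.04 0.95] -5.7
[0.17 1.89] -11.5
[0.4  2.81] -17.2
[0.72 3.71] -22.9
[1.13 4.56] -28.6
[1.62 5.38] -34.4
[2.19 6.14] -40.1
[2.83 6.84] -45.8
```

>>> move_arm --targets '[{"dp": [0.04, 0.95, 0], "roll": -5.7, "fingers": 0.1}, {"dp": [0.17, 1.89, 0], "roll": -11.5, "fingers": 0.1}, {"dp": [0.4, 2.81, 0], "roll": -17.2, "fingers": 0.1}, {"dp": [0.72, 3.71, 0], "roll": -22.9, "fingers": 0.1}, {"dp": [1.13, 4.56, 0], "roll": -28.6, "fingers": 0.1}, {"dp": [1.62, 5.38, 0], "roll": -34.4, "fingers": 0.1}, {"dp": [2.19, 6.14, 0], "roll": -40.1, "fingers": 0.1}, {"dp": [2.83, 6.84, 0], "roll": -45.8, "fingers": 0.1}]'

```text
time_s: 11.17
tcp_pos: [504.3, 92.9, 112.1]
tcp_rot: [0.935, 0.355, -0.0, -0.001]
ft_force: [-4.2, 2.9, 8.5]
finger_gap: 15.7
grip_force: 10.0
```

```bash
python3 -c "
from h import *
arc(0.1)"
```

```text
angle 3.856 R 94.8 head+pi 3.868 q6 0.98 0.97 F [-4.2  2.9  8.5] gap 15.7 t 11.1667
[0.04 0.95] -5.7
[0.17 1.89] -11.5
[0.39 2.81] -17.2
[0.7  3.71] -22.9
[1.11 4.57] -28.6
[1.59 5.38] -34.4
[2.16 6.15] -40.1
[2.8  6.85] -45.8
```

>>> move_arm --targets '[{"dp": [0.04, 0.95, 0], "roll": -5.7, "fingers": 0.1}, {"dp": [0.17, 1.89, 0], "roll": -11.5, "fingers": 0.1}, {"dp": [0.4, 2.81, 0], "roll": -17.2, "fingers": 0.1}, {"dp": [0.72, 3.71, 0], "roll": -22.9, "fingers": 0.1}, {"dp": [1.13, 4.56, 0], "roll": -28.6, "fingers": 0.1}, {"dp": [1.62, 5.38, 0], "roll": -34.4, "fingers": 0.1}, {"dp": [2.19, 6.14, 0], "roll": -40.1, "fingers": 0.1}, {"dp": [2.83, 6.84, 0], "roll": -45.8, "fingers": 0.1}]'

```text
time_s: 11.83
tcp_pos: [571.3, 60.6, 112.1]
tcp_rot: [0.723, 0.691, 0.0, -0.001]
ft_force: [-3.8, 4.9, 7.7]
finger_gap: 15.3
grip_force: 10.0
```

>>> move_arm --targets '[{"dp": [0.04, 0.95, 0], "roll": -5.7, "fingers": 0.1}, {"dp": [0.17, 1.89, 0], "roll": -11.5, "fingers": 0.1}, {"dp": [0.4, 2.81, 0], "roll": -17.2, "fingers": 0.1}, {"dp": [0.72, 3.71, 0], "roll": -22.9, "fingers": 0.1}, {"dp": [1.13, 4.56, 0], "roll": -28.6, "fingers": 0.1}, {"dp": [1.62, 5.38, 0], "roll": -34.4, "fingers": 0.1}, {"dp": [1.62, 5.38, 0], "roll": -34.4, "fingers": 0.1}, {"dp": [1.62, 5.38, 0], "roll": -34.4, "fingers": 0.1}]'

```text
time_s: 12.5
tcp_pos: [625.9, 76.2, 112.1]
tcp_rot: [0.488, 0.873, 0.002, -0.001]
ft_force: [-3.1, 6.2, 6.4]
finger_gap: 15.6
grip_force: 10.0
```

```bash
python3 -c "
from h import *
arc(0.1,1)"
```

```text
angle 5.277 R 93.3 head+pi 5.263 q6 -0.47 1.01 F [-3.1  6.2  6.4] gap 15.6 t 12.5
[0.06 0.95] -5.7
```

>>> move_arm --targets '[{"dp": [0, 0, 0], "roll": 0, "fingers": 0.6}, {"dp": [0, 0, 0], "roll": 0, "fingers": 0.6}, {"dp": [0, 0, 0], "roll": 0, "fingers": 0.6}, {"dp": [0, 0, 0], "roll": 0, "fingers": 0.6}, {"dp": [0, 0, -1.5], "roll": 0, "fingers": 0.6}, {"dp": [0, 0, -4], "roll": 0, "fingers": 0.6}, {"dp": [0, 0, -7], "roll": 0, "fingers": 0.6}, {"dp": [0, 0, -8], "roll": 0, "fingers": 0.6}]'

```text
time_s: 13.17
tcp_pos: [628.0, 73.2, 195.4]
tcp_rot: [0.489, 0.873, 0.002, 0.002]
ft_force: [1.3, 0.0, 0.6]
finger_gap: 52.8
grip_force: 0.0
```

```bash
python3 -c "
from h import *
im=r.get_image('top')
print(proj(im,[A(3.18,50)]))
plan(A(3.18,190),3.18-np.pi)"
```

```text
[[232.63976376 258.23898222]]
pos [628.8  73.3 196.5] head 2.121 q [ 0.08  0.22  1.76 -0.    1.15 -0.47] t 13.2167 F [1.3 0.  1.1]
dp cm [14.37 -8.51  0.65] roll 119.3
```

>>> move_arm --targets '[{"dp": [1.5, -1, 0], "roll": 7, "fingers": 0.6}, {"dp": [4, -2.4, 0], "roll": 14, "fingers": 0.6}, {"dp": [7, -4, 0], "roll": 21, "fingers": 0.6}, {"dp": [10, -5.9, 0], "roll": 28, "fingers": 0.6}, {"dp": [12.5, -7.4, 0], "roll": 35, "fingers": 0.6}, {"dp": [14, -8.3, 0], "roll": 42, "fingers": 0.6}, {"dp": [14.4, -8.5, 0], "roll": 49, "fingers": 0.6}, {"dp": [14.4, -8.5, 0], "roll": 56, "fingers": 0.6}]'

```text
time_s: 13.88
tcp_pos: [475.6, 152.0, 189.5]
tcp_rot: [0.842, 0.539, -0.001, -0.0]
ft_force: [0.5, -0.6, 0.5]
finger_gap: 52.7
grip_force: 0.0
```

>>> move_arm --targets '[{"dp": [0, 0, 0], "roll": 7, "fingers": 0.6}, {"dp": [0, 0, 0], "roll": 14, "fingers": 0.6}, {"dp": [0, 0, 0], "roll": 21, "fingers": 0.6}, {"dp": [0, 0, 0], "roll": 28, "fingers": 0.6}, {"dp": [0, 0, 0], "roll": 35, "fingers": 0.6}, {"dp": [0, 0, 0], "roll": 42, "fingers": 0.6}, {"dp": [0, 0, 0], "roll": 49, "fingers": 0.6}, {"dp": [0, 0, 0], "roll": 56, "fingers": 0.6}]'

```text
time_s: 14.55
tcp_pos: [477.3, 151.3, 189.5]
tcp_rot: [0.997, 0.08, -0.001, 0.0]
ft_force: [-0.2, 0.3, 0.3]
finger_gap: 52.7
grip_force: 0.0
```

```bash
python3 -c "
from h import *
r.get_image('scene')
im=r.get_image('wrist');save('pics/w5.png',im['image'])
plan(A(3.18,111),3.18-np.pi)
print(proj(im,[A(3.18,130),(*C,50),(575,154,125)]))"
```

```text
pos [477.3 151.3 189.7] head 0.166 q [ 0.26 -0.02  2.04 -0.    1.12  1.66] t 14.65 F [0.1 0.5 0.5]
dp cm [0.37 0.05 7.87] roll 7.3
[[318.57390996 268.5360644 ]
 [334.22915269  96.39125975]
 [343.30117241  85.13639587]]
```

View pics/w5.png

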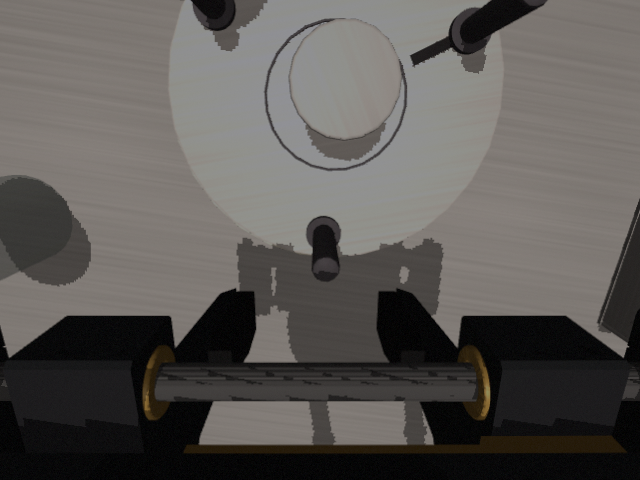

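The handle_2 top is at (325,267), about 3 mm to tool +y of prediction. The jar is still inside the ring, with its lid at (345,80) and the ring centre at (336,95).

>>> move_arm --targets '[{"dp": [0.3, 0.3, 1], "roll": 5.5, "fingers": 0.6}, {"dp": [0.3, 0.3, 2.5], "roll": 5.5, "fingers": 0.6}, {"dp": [0.3, 0.3, 4.5], "roll": 5.5, "fingers": 0.6}, {"dp": [0.3, 0.3, 6], "roll": 5.5, "fingers": 0.6}, {"dp": [0.3, 0.3, 7], "roll": 5.5, "fingers": 0.6}, {"dp": [0.3, 0.3, 7.8], "roll": 5.5, "fingers": 0.4}, {"dp": [0.3, 0.3, 7.8], "roll": 5.5, "fingers": 0.2}, {"dp": [0.3, 0.3, 7.8], "roll": 5.5, "fingers": 0.1}]'

```text
time_s: 15.32
tcp_pos: [481.3, 149.1, 112.9]
tcp_rot: [0.999, 0.036, -0.0, 0.0]
ft_force: [0.3, 0.9, 0.6]
finger_gap: 35.4
grip_force: 0.0
```

>>> move_arm --targets '[{"dp": [0, 0, 0], "roll": 0, "fingers": 0.1}, {"dp": [0, 0, 0], "roll": 0, "fingers": 0.1}, {"dp": [0, 0, 0], "roll": 0, "fingers": 0.1}, {"dp": [0, 0, 0], "roll": 0, "fingers": 0.1}, {"dp": [0, 0, 0], "roll": 0, "fingers": 0.1}, {"dp": [0, 0, 0], "roll": 0, "fingers": 0.1}, {"dp": [0, 0, 0], "roll": 0, "fingers": 0.1}, {"dp": [0, 0, 0], "roll": 0, "fingers": 0.1}]'

```text
time_s: 15.98
tcp_pos: [482.2, 149.2, 114.2]
tcp_rot: [0.999, 0.035, 0.001, -0.0]
ft_force: [-0.5, -2.6, 5.8]
finger_gap: 15.9
grip_force: 10.0
```

```bash
python3 -c "
from h import *
arc(0.1,8)"
```

```text
angle 3.203 R 94.0 head+pi 3.212 q6 1.75 0.97 F [-0.5 -2.6  5.8] gap 15.9 t 15.9833
[0.04 0.95] -5.7
[0.17 1.89] -11.5
[0.4  2.81] -17.2
[0.72 3.71] -22.9
[1.12 4.56] -28.6
[1.61 5.38] -34.4
[2.18 6.14] -40.1
[2.82 6.84] -45.8
```

>>> move_arm --targets '[{"dp": [0.04, 0.95, 0], "roll": -5.7, "fingers": 0.1}, {"dp": [0.17, 1.89, 0], "roll": -11.5, "fingers": 0.1}, {"dp": [0.4, 2.81, 0], "roll": -17.2, "fingers": 0.1}, {"dp": [0.72, 3.71, 0], "roll": -22.9, "fingers": 0.1}, {"dp": [1.13, 4.56, 0], "roll": -28.6, "fingers": 0.1}, {"dp": [1.62, 5.38, 0], "roll": -34.4, "fingers": 0.1}, {"dp": [2.19, 6.14, 0], "roll": -40.1, "fingers": 0.1}, {"dp": [2.83, 6.84, 0], "roll": -45.8, "fingers": 0.1}]'

```text
time_s: 16.65
tcp_pos: [514.2, 83.2, 114.2]
tcp_rot: [0.906, 0.424, -0.0, -0.001]
ft_force: [-4.2, 2.0, 8.7]
finger_gap: 15.6
grip_force: 10.0
```

>>> move_arm --targets '[{"dp": [0.04, 0.95, 0], "roll": -5.7, "fingers": 0.1}, {"dp": [0.17, 1.89, 0], "roll": -11.5, "fingers": 0.1}, {"dp": [0.4, 2.81, 0], "roll": -17.2, "fingers": 0.1}, {"dp": [0.72, 3.71, 0], "roll": -22.9, "fingers": 0.1}, {"dp": [1.13, 4.56, 0], "roll": -28.6, "fingers": 0.1}, {"dp": [1.62, 5.38, 0], "roll": -34.4, "fingers": 0.1}, {"dp": [2.19, 6.14, 0], "roll": -40.1, "fingers": 0.1}, {"dp": [2.83, 6.84, 0], "roll": -45.8, "fingers": 0.1}]'

```text
time_s: 17.32
tcp_pos: [585.0, 61.3, 114.1]
tcp_rot: [0.67, 0.743, 0.0, -0.001]
ft_force: [-4.6, 3.8, 8.8]
finger_gap: 15.9
grip_force: 10.0
```

>>> move_arm --targets '[{"dp": [0.04, 0.95, 0], "roll": -5.7, "fingers": 0.1}, {"dp": [0.17, 1.89, 0], "roll": -11.5, "fingers": 0.1}, {"dp": [0.4, 2.81, 0], "roll": -17.2, "fingers": 0.1}, {"dp": [0.72, 3.71, 0], "roll": -22.9, "fingers": 0.1}, {"dp": [1.13, 4.56, 0], "roll": -28.6, "fingers": 0.1}, {"dp": [1.62, 5.38, 0], "roll": -34.4, "fingers": 0.1}, {"dp": [1.62, 5.38, 0], "roll": -34.4, "fingers": 0.1}, {"dp": [1.62, 5.38, 0], "roll": -34.4, "fingers": 0.1}]'

```text
time_s: 17.98
tcp_pos: [636.6, 84.7, 114.1]
tcp_rot: [0.422, 0.907, 0.002, -0.001]
ft_force: [-4.2, 6.6, 8.0]
finger_gap: 15.5
grip_force: 10.0
```

```bash
python3 -c "
from h import *
arc(0.1,1)"
```

```text
angle 5.424 R 92.8 head+pi 5.412 q6 -0.61 1.02 F [-4.2  6.6  8. ] gap 15.5 t 17.9833
[0.06 0.95] -5.7
```

>>> move_arm --targets '[{"dp": [0, 0, 0], "roll": 0, "fingers": 0.6}, {"dp": [0, 0, 0], "roll": 0, "fingers": 0.6}, {"dp": [0, 0, 0], "roll": 0, "fingers": 0.6}, {"dp": [0, 0, 0], "roll": 0, "fingers": 0.6}, {"dp": [0, 0, -1.5], "roll": 0, "fingers": 0.6}, {"dp": [0, 0, -4], "roll": 0, "fingers": 0.6}, {"dp": [0, 0, -7], "roll": 0, "fingers": 0.6}, {"dp": [0, 0, -8], "roll": 0, "fingers": 0.6}]'

```text
time_s: 18.65
tcp_pos: [639.2, 81.7, 197.4]
tcp_rot: [0.422, 0.906, 0.001, 0.003]
ft_force: [0.8, -0.2, 0.7]
finger_gap: 52.9
grip_force: 0.0
```

```bash
python3 -c "
from h import *
plan(A(3.34,192),3.34-np.pi)"
```

```text
pos [639.2  81.7 197.4] head 2.269 q [ 0.09  0.24  1.74 -0.    1.16 -0.61] t 18.65 F [ 0.8 -0.2  0.7]
dp cm [14.23 -8.46  0.54] roll 118.6
```

>>> move_arm --targets '[{"dp": [1.5, -1, 0], "roll": 7, "fingers": 0.6}, {"dp": [4, -2.4, 0], "roll": 14, "fingers": 0.6}, {"dp": [7, -4, 0], "roll": 21, "fingers": 0.6}, {"dp": [10, -5.9, 0], "roll": 28, "fingers": 0.6}, {"dp": [12.5, -7.4, 0], "roll": 35, "fingers": 0.6}, {"dp": [13.7, -8.1, 0], "roll": 42, "fingers": 0.6}, {"dp": [14, -8.3, 0], "roll": 49, "fingers": 0.6}, {"dp": [14, -8.3, 0], "roll": 56, "fingers": 0.6}]'

```text
time_s: 19.32
tcp_pos: [481.6, 135.9, 192.5]
tcp_rot: [0.8, 0.6, -0.0, -0.0]
ft_force: [0.7, -0.9, -0.3]
finger_gap: 52.8
grip_force: 0.0
```

>>> move_arm --targets '[{"dp": [0, 0, 0], "roll": 7, "fingers": 0.6}, {"dp": [0, 0, 0], "roll": 14, "fingers": 0.6}, {"dp": [0, 0, 0], "roll": 21, "fingers": 0.6}, {"dp": [0, 0, 0], "roll": 28, "fingers": 0.6}, {"dp": [0, 0, 0], "roll": 35, "fingers": 0.6}, {"dp": [0, 0, 0], "roll": 42, "fingers": 0.6}, {"dp": [0, 0, 0], "roll": 49, "fingers": 0.6}, {"dp": [0, 0, 0], "roll": 56, "fingers": 0.6}]'

```text
time_s: 19.98
tcp_pos: [483.2, 135.4, 192.5]
tcp_rot: [0.988, 0.154, -0.0, 0.0]
ft_force: [-0.2, 0.6, -0.3]
finger_gap: 53.1
grip_force: 0.0
```

```bash
python3 -c "
from h import *
r.get_image('scene')
im=r.get_image('wrist');save('pics/w6.png',im['image'])
plan(A(3.34,113),3.34-np.pi)
print(proj(im,[A(3.34,130),A(3.37,130),(*C,50)]))"
```

```text
pos [483.1 135.4 192.6] head 0.314 q [ 0.22 -0.02  2.03 -0.    1.13  1.48] t 20.0833 F [-0.3 -0.8 -0.6]
dp cm [ 0.   -0.09  7.96] roll 6.6
[[315.61954591 273.43760975]
 [320.72274973 273.86556269]
 [330.02176844 102.98707711]]
```

View pics/w6.png

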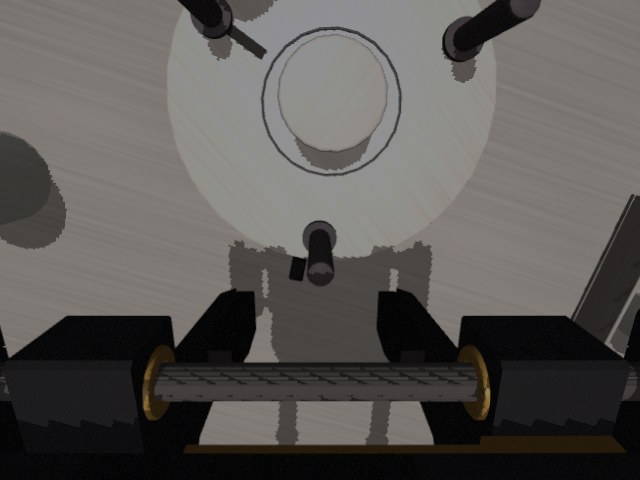

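The handle_1 top is at (320,272), which is angle 3.37. The jar is well inside the ring.

>>> move_arm --targets '[{"dp": [0, 0.1, 1], "roll": 5, "fingers": 0.6}, {"dp": [0, 0.1, 2.5], "roll": 5, "fingers": 0.6}, {"dp": [0, 0.1, 4.5], "roll": 5, "fingers": 0.6}, {"dp": [0, 0.1, 6], "roll": 5, "fingers": 0.6}, {"dp": [0, 0.1, 7], "roll": 5, "fingers": 0.6}, {"dp": [0, 0.1, 7.9], "roll": 5, "fingers": 0.4}, {"dp": [0, 0.1, 7.9], "roll": 5, "fingers": 0.2}, {"dp": [0, 0.1, 7.9], "roll": 5, "fingers": 0.1}]'

```text
time_s: 20.75
tcp_pos: [483.6, 134.6, 114.0]
tcp_rot: [0.993, 0.114, -0.0, 0.0]
ft_force: [0.4, 0.9, 0.5]
finger_gap: 34.8
grip_force: 0.0
```

>>> move_arm --targets '[{"dp": [0, 0, 0], "roll": 0, "fingers": 0.1}, {"dp": [0, 0, 0], "roll": 0, "fingers": 0.1}, {"dp": [0, 0, 0], "roll": 0, "fingers": 0.1}, {"dp": [0, 0, 0], "roll": 0, "fingers": 0.1}, {"dp": [0, 0, 0], "roll": 0, "fingers": 0.1}, {"dp": [0, 0, 0], "roll": 0, "fingers": 0.1}, {"dp": [0, 0, 0], "roll": 0, "fingers": 0.1}, {"dp": [0, 0, 0], "roll": 0, "fingers": 0.1}]'

```text
time_s: 21.42
tcp_pos: [484.5, 134.7, 115.2]
tcp_rot: [0.994, 0.114, 0.001, 0.0]
ft_force: [-0.5, -1.3, 5.5]
finger_gap: 15.4
grip_force: 10.0
```

```bash
python3 -c "
from h import *
arc(0.1,1)"
```

```text
angle 3.36 R 93.7 head+pi 3.369 q6 1.57 0.97 F [-0.5 -1.3  5.5] gap 15.4 t 21.4167
[0.04 0.95] -5.7
```

>>> move_arm --targets '[{"dp": [0.04, 0.95, 0], "roll": -5.7, "fingers": 0.1}, {"dp": [0.17, 1.89, 0], "roll": -11.5, "fingers": 0.1}, {"dp": [0.4, 2.81, 0], "roll": -17.2, "fingers": 0.1}, {"dp": [0.72, 3.71, 0], "roll": -22.9, "fingers": 0.1}, {"dp": [1.13, 4.56, 0], "roll": -28.6, "fingers": 0.1}, {"dp": [1.62, 5.38, 0], "roll": -34.4, "fingers": 0.1}, {"dp": [2.19, 6.14, 0], "roll": -40.1, "fingers": 0.1}, {"dp": [2.83, 6.84, 0], "roll": -45.8, "fingers": 0.1}]'

```text
time_s: 22.08
tcp_pos: [526.6, 74.8, 115.2]
tcp_rot: [0.87, 0.493, -0.0, -0.001]
ft_force: [-3.4, 2.9, 7.7]
finger_gap: 15.4
grip_force: 10.0
```

>>> move_arm --targets '[{"dp": [0.04, 0.95, 0], "roll": -5.7, "fingers": 0.1}, {"dp": [0.17, 1.89, 0], "roll": -11.5, "fingers": 0.1}, {"dp": [0.4, 2.81, 0], "roll": -17.2, "fingers": 0.1}, {"dp": [0.72, 3.71, 0], "roll": -22.9, "fingers": 0.1}, {"dp": [1.13, 4.56, 0], "roll": -28.6, "fingers": 0.1}, {"dp": [1.62, 5.38, 0], "roll": -34.4, "fingers": 0.1}, {"dp": [2.19, 6.14, 0], "roll": -40.1, "fingers": 0.1}, {"dp": [2.83, 6.84, 0], "roll": -45.8, "fingers": 0.1}]'

```text
time_s: 22.75
tcp_pos: [599.5, 64.7, 115.1]
tcp_rot: [0.61, 0.793, 0.001, -0.002]
ft_force: [-5.2, 4.9, 9.6]
finger_gap: 15.7
grip_force: 10.0
```

```bash
python3 -c "
from h import *
arc(0.04,8)"
```

```text
angle 4.967 R 93.3 head+pi 4.972 q6 -0.2 1.0 F [-5.2  4.9  9.6] gap 15.7 t 22.75
[0.01 0.38] -2.3
[0.03 0.76] -4.6
[0.06 1.14] -6.9
[0.11 1.51] -9.2
[0.18 1.89] -11.5
[0.26 2.26] -13.8
[0.36 2.63] -16.0
[0.47 2.99] -18.3
```

>>> move_arm --targets '[{"dp": [0.01, 0.38, 0], "roll": -2.3, "fingers": 0.1}, {"dp": [0.03, 0.76, 0], "roll": -4.6, "fingers": 0.1}, {"dp": [0.06, 1.14, 0], "roll": -6.9, "fingers": 0.1}, {"dp": [0.11, 1.51, 0], "roll": -9.2, "fingers": 0.1}, {"dp": [0.18, 1.89, 0], "roll": -11.5, "fingers": 0.1}, {"dp": [0.26, 2.26, 0], "roll": -13.8, "fingers": 0.1}, {"dp": [0.36, 2.63, 0], "roll": -16, "fingers": 0.1}, {"dp": [0.47, 2.99, 0], "roll": -18.3, "fingers": 0.1}]'

```text
time_s: 23.42
tcp_pos: [626.4, 77.4, 115.2]
tcp_rot: [0.477, 0.879, 0.001, -0.002]
ft_force: [-6.5, 5.1, 10.1]
finger_gap: 15.5
grip_force: 10.0
```

>>> move_arm --targets '[{"dp": [0, 0.15, 0], "roll": -0.9, "fingers": 0.1}, {"dp": [0.01, 0.3, 0], "roll": -1.8, "fingers": 0.1}, {"dp": [0.01, 0.45, 0], "roll": -2.7, "fingers": 0.1}, {"dp": [0.02, 0.6, 0], "roll": -3.6, "fingers": 0.1}, {"dp": [0.03, 0.75, 0], "roll": -4.5, "fingers": 0.1}, {"dp": [0.04, 0.9, 0], "roll": -5.4, "fingers": 0.1}, {"dp": [0.04, 0.9, 0], "roll": -5.4, "fingers": 0.1}, {"dp": [0.04, 0.9, 0], "roll": -5.4, "fingers": 0.1}]'

```text
time_s: 24.08
tcp_pos: [628.6, 78.3, 113.8]
tcp_rot: [0.435, 0.9, -0.005, -0.006]
ft_force: [-17.8, -8.4, 16.4]
finger_gap: 16.4
grip_force: 9.9
```

```bash
python3 -c "
from h import *
arc(0.04,1)"
```

```text
angle 5.313 R 93.0 head+pi 5.382 q6 -0.58 1.03 F [-17.8  -8.4  16.4] gap 16.4 t 24.0833
[-0.02  0.38] -2.3
```

The tangential force has risen to about 20 N, so it's against the stop. I'll relax the push, open, lift and back away.

>>> move_arm --targets '[{"dp": [0, -0.2, 0], "roll": 1, "fingers": 0.1}, {"dp": [0, -0.4, 0], "roll": 2, "fingers": 0.1}, {"dp": [0, -0.5, 0], "roll": 3, "fingers": 0.1}, {"dp": [0, -0.5, 0], "roll": 3, "fingers": 0.1}, {"dp": [0, -0.5, 0], "roll": 3, "fingers": 0.2}, {"dp": [0, -0.5, 0], "roll": 3, "fingers": 0.4}, {"dp": [0, -0.5, 0], "roll": 3, "fingers": 0.6}, {"dp": [0, -0.5, 0], "roll": 3, "fingers": 0.6}]'

```text
time_s: 24.75
tcp_pos: [631.2, 77.6, 113.9]
tcp_rot: [0.459, 0.888, 0.0, 0.0]
ft_force: [0.0, -0.1, 0.0]
finger_gap: 35.1
grip_force: 0.0
```

>>> move_arm --targets '[{"dp": [0, 0, 0], "roll": 0, "fingers": 0.6}, {"dp": [0, 0, -1], "roll": 0, "fingers": 0.6}, {"dp": [0, 0, -3], "roll": 0, "fingers": 0.6}, {"dp": [0, 0, -6], "roll": 0, "fingers": 0.6}, {"dp": [0, 0, -9], "roll": 0, "fingers": 0.6}, {"dp": [-3, 0, -10], "roll": 0, "fingers": 0.6}, {"dp": [-6, 0, -10], "roll": 0, "fingers": 0.6}, {"dp": [-9, 0, -10], "roll": 0, "fingers": 0.6}]'

```text
time_s: 25.42
tcp_pos: [685.0, 3.7, 217.7]
tcp_rot: [0.458, 0.889, 0.001, 0.002]
ft_force: [0.3, 0.2, 0.8]
finger_gap: 52.6
grip_force: 0.0
```

```bash
python3 -c "
from h import *
s=r.state();print(s['tcp_pos'],s['ft_force'],s['finger_gap'])
im=r.get_image('top');i=im['image'][140:300,150:330]
b=r.get_image('scene')['image'][190:320,340:500]
save('pics/end.png',np.hstack([cv2.resize(i,(400,356),interpolation=2),cv2.resize(b,(400,356),interpolation=2)]))"
```

```text
[684.95143906   3.73414414 217.73352162] [0.34780157 0.19260551 0.75512079] 52.584874718599515
```

View pics/end.png

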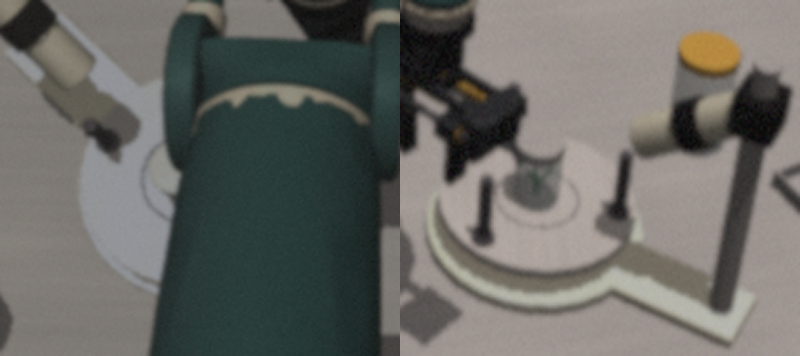

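The jar stands upright in the ring at about (538,185) in the right half of the picture, and the hand is clear. The reaction force at the end opposed the turning direction exactly, which fits the stop. Handing in.

```bash
python3 -c "
from h import *
print(r.finish_job())"
```

```text
the job is handed in; nothing more can be done
None
```

The short jar was placed in the ring and released, the turntable was turned counter-clockwise in three handle grips until it met its stop (judged from the resisting force at the handle; I estimate about 6.8 rad), and the job was handed in at about 25.5 s without a verdict being returned.

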